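# Release the latched intercom key

### The job

On the workshop intercom one of the four white keys has been left latched down. Starting at the yellow lamp's end, tap the four keys lightly one after another with the fingertips to feel which it is, then press that one key right down so that it lets go and springs back up level with the others. Tap so gently that no free key goes more than halfway down and the latched one is not released by the tap, and leave the handset, mug, bottle and car key where they are, picking nothing up.

Things in the scene. Friction and masses are not known exactly. Their poses are not given: they have to be found in the camera images.
- intercom: workshop intercom console, grey, 160 mm (x) by 350 mm (y) by 45 mm high, screwed to the counter; origin at the centre of its underside on the counter. Its flat deck is 45 mm above the counter. Row of four white keys on the half nearer the robot; a yellow lamp (16 mm across, 6 mm high) beyond the row's +y end, next to key1; a loose black handset lies across its -y end, a speaker grille behind the keys
- key1: the white key next to the lamp, at console y = 114 mm. All four keys are identical: flat top 46 mm (console x) by 36 mm (console y), origin at the top face's centre, z up; 48 mm apart centre to centre (12 mm gaps) along console y, at console x = -25 mm. A free key's top is 59 mm above the counter; the latched key's, whichever of the four it is, 6 mm lower
- key2: the second white key from the lamp, at console y = 66 mm, origin at its top's centre. Any free key moves straight down 10.5 mm at most against a spring: about 1 N starts it, 3.5 N holds it halfway (5 mm), 6 N at the bottom, and it comes back up by itself
- key3: the third white key from the lamp, at console y = 18 mm, origin at its top's centre. The latched key, which may be any of the four, feels firm up to about 4 N (a brisk touch can peak far higher without moving it); pushed on 4.5 mm to the bottom (6 to 9 N), its catch lets go, and when the finger lifts it rises level with the others and stays up
- key4: the fourth white key, farthest from the lamp, at console y = -30 mm, origin at its top's centre; like the others in size and action
- handset: loose black telephone handset lying on the console's deck at its -y end, 168 mm long along console x, 44 mm wide, 30 mm high; origin at the centre of its underside
- mug: blue mug standing beside the console's lamp end, 76 mm across, 90 mm high; origin at the centre of its underside
- additive: yellow bottle with black cap standing behind the console near its handset end, 60 mm across, 170 mm high; origin at the centre of its underside
- car_key: black car key with steel blade lying in front of the console (robot's side), fob 34 by 62 by 14 mm, blade 41 mm beyond it; origin under the fob's centre

How it is judged:
On the way, in this order (a step that is already met when the one before it is completed fails the run):
1. a fingertip taps key1 (contact force between the fingers and key1 above 0.4 N).
2. a fingertip taps key2 (contact force between the fingers and key2 above 0.4 N).
3. a fingertip taps key3 (contact force between the fingers and key3 above 0.4 N).
4. a fingertip taps key4 (contact force between the fingers and key4 above 0.4 N).
5. the fingertip is off key4 again and the latched key is still down (contact force between the fingers and key4 below 0.05 N and z of any of key1, key2, key3, key4 in the frame of intercom below 0.055 m), for 0.1 s.
6. the key that was latched has sprung up level with the others (((distance of key1 from where it was at the start of the episode above 0.0045 m and z of key1 in the frame of intercom above 0.0575 m) or (distance of key2 from where it was at the start of the episode above 0.0045 m and z of key2 in the frame of intercom above 0.0575 m) or (distance of key3 from where it was at the start of the episode above 0.0045 m and z of key3 in the frame of intercom above 0.0575 m) or (distance of key4 from where it was at the start of the episode above 0.0045 m and z of key4 in the frame of intercom above 0.0575 m))), for 0.2 s.
At the end, for the whole second after the job is handed in: all four keys stand up level, each within 1.5 mm of its free height (59 mm above the counter), the formerly latched one included (z of each of key1, key2, key3, key4 in the frame of intercom above 0.0575 m); the robot touches nothing.
It fails at once if a free key is pushed down more than 6 mm (just past halfway) ((distance of key1 from where it was at the start of the episode above 0.006 m and z of key1 in the frame of intercom below 0.0535 m) or (distance of key2 from where it was at the start of the episode above 0.006 m and z of key2 in the frame of intercom below 0.0535 m) or (distance of key3 from where it was at the start of the episode above 0.006 m and z of key3 in the frame of intercom below 0.0535 m) or (distance of key4 from where it was at the start of the episode above 0.006 m and z of key4 in the frame of intercom below 0.0535 m)).
It fails at once if the telephone handset is lifted, tipped or shifted more than 20 mm (distance of handset from where it was at the start of the episode above 0.02 m or height (world z) of handset above 0.057 m or angle between handset's own z axis and vertical above 0.3 rad).
It fails at once if the mug is lifted, tipped or shifted more than 20 mm (distance of mug from where it was at the start of the episode above 0.02 m or height (world z) of mug above 0.012 m or angle between mug's own z axis and vertical above 0.3 rad).
It fails at once if the bottle is lifted, tipped or shifted more than 20 mm (distance of additive from where it was at the start of the episode above 0.02 m or height (world z) of additive above 0.012 m or angle between additive's own z axis and vertical above 0.3 rad).
It fails at once if the car key is lifted, tipped or shifted more than 20 mm (distance of car_key from where it was at the start of the episode above 0.02 m or height (world z) of car_key above 0.012 m or angle between car_key's own z axis and vertical above 0.3 rad).
It also fails if it takes over 48 s, if anything falls off the work surface, if the arm or the gripper's body presses on something with over 40 N, if the wrist force passes 120 N, or if a joint passes its speed limit or range.

### The arm

A 7-joint arm with a two-finger parallel gripper is mounted at the origin on the work surface. World frame = base frame: x ahead of the robot, y to its left, z up, the work surface at z = 0. Lengths are in m, angles in rad, forces in N, time in s.
With the tool pointing down it reaches from about 0.425 to 1.025 m from the base axis. Payload 3.6 kg.
Tool frame: the origin (TCP) lies between the finger pads; the fingertips stand 19 mm ahead of it and the grasp point (between the pads) is the TCP (ctrl.tips_ahead is the distance from the TCP to the fingertips, in m); y points along the fingers, x is the direction in which the jaws open and shut, and the axes are right-handed (so a half turn about y gives the same grasp; the last joint's range is limited). The gripper opens to 85 mm and grips with 20 to 120 N. Pads are 22 mm wide; open, the fingers measure 114 mm over their backs; the gripper's body (76 mm by 85 mm) begins 54 mm behind the grasp point. The pads swing forward as they close: fully open they stand 13 mm farther back than shut.
Start: joints at [1.034, 0.591, 0.048, 1.609, -0.033, 0.943, -0.034], TCP at [0.311, -0.655, 0.215] pointing down, gripper open.
Joint ranges: [-2.69, 2.69], [-0.47, 2.24], [-1.27, 1.36], [0.19, 2.51], [-1.53, 4.68], [0.08, 2.07], [-3.09, 3.09]. Speed limits (rad/s): [2.57, 2.57, 3.14, 3.14, 3.14, 3.14, 3.14].

### API

Orientations are given as a 3x3 rotation matrix whose columns are the frame's x, y, z axes.
In Python, from plant import ctrl gives the robot as it stands.
- The arm moves only by the tool carry_out, never from a script. Its argument "steps" is a list of rows, each an object of numbers: "claw": the closure, from 0 (fully open) to 1 (shut); "tx", "ty", "tz": the shift along the tool's x, y, z in m; "spin": the turn about the tool's y in units of 6 degrees (1.0 is 6 degrees). A call has exactly 10 rows; each row is the pose to reach, as a shift and turn from the pose measured when the call began, along the tool's axes at that moment; what a row does not reach only later rows make up. A row lasts 1/10 s, in which the tool goes at most 50 mm and 8.59 degrees, less where a joint would pass 70% of its speed; a pose out of reach is approached as far as the arm can. A call with a gripper value outside its range is refused whole. The fingers move at their own pace and stop on an object; "newtons" is the grip in N (left out, the last holds). Time passes only in rows, so rows that repeat a pose let the fingers close, or fill a call up. It gives the time, the measured TCP pose, the force and the opening at its end, in the units of the state.
- ctrl.read_state(): the state, without advancing time (a new reading comes with each control period).
- ctrl.read_camera(name): name is "scene" or "side" or "wrist"; returns the picture (400x640x3 uint8, red, green, blue); there is no depth.
- ctrl.calibration(name): a dict with "intrinsics" (3x3 intrinsics, pixels), "T" (4x4, takes a point from camera to world coordinates); the wrist camera has in their place "T_tool_cam" (4x4, takes a point from camera to tool coordinates, whose origin is the TCP and whose axes are the tool frame's). Camera axes: x right, y down, z forward; pixel columns grow to the right and rows downward; lengths in m; the calibration is good to about 2 mm. The wrist camera is an equidistant fisheye: a pixel r from the principal point sees the ray r / f radians off the axis. A picture is of the moment at which its call begins: read the wrist's pose just before it. calibration takes no time and is no camera call.
- ctrl.sign_off(): hands the job in, once; it reports no verdict.
Trained networks look in the newest picture that a camera, given by its name, has taken for a name from the list of things; names that differ only in an ending like _2 or _b are one class to them, and where a whole thing is asked for, a point or a joint stands for the part that bears it (a point fixed in the world has none). Each returns a list of dicts, best first, with "conf" (0 to 1); they miss things now and then, are a little off and sometimes report something else, mostly with a low value. They report only what shows in the picture. A call takes as long as a camera call.
- ctrl.recognise(camera, query): "box" ([centre column, centre row, width, height] in pixels, round what is visible of it).
The state is a dict: "time_s": time; "joints": joint angles; "joint_velocities": joint speeds; "tau": joint torques, N m; "ee_pos": TCP position; "orientation": TCP orientation; "contact_force": force on the tool from outside, world axes, zero at the start; "wrist_torque": the same for the moment, N m; "width": finger opening in m.
Only numpy, scipy, OpenCV 4.12 (cv2) and the standard library are available. Lean on these libraries where they do the work, as an engineer would, in place of code of your own. Each camera call takes 0.05 s, during which the arm holds its last target.

## Working session

There is one attempt and no reset: what is moved stays moved. The work goes in short steps, Python scripts to look and compute and a tool call to move; the robot and the scene stay as the last step left them, time stands still between calls to the robot, and variables do not carry over. Pictures are saved under pics/ and viewed, and the job is handed in when it is done.

Besides the shell and the picture viewer there is one more tool, called after "Emit:" by a JSON object that holds its "api" and its "payload", one argument or row to a line. carry_out: Moves the arm, as the interface text tells. Its arguments: {"type":"object","properties":{"steps":{"type":"array"},"newtons":{"type":"number"}},"required":["steps"]}

```bash
mkdir -p pics; ls
python3 - <<'E'
from plant import ctrl
import cv2,numpy as np
np.set_printoptions(precision=4,suppress=True)
s=ctrl.read_state(); print(s)
for n in ["scene","side"]:
    im=ctrl.read_camera(n); cv2.imwrite(f"pics/{n}0.png",im[:,:,::-1])
    c=ctrl.calibration(n); print(n,c)
    for q in ["intercom","key1","handset","mug","additive","car_key"]:
        print(q,[(np.round(d["box"],1),round(d["conf"],2)) for d in ctrl.recognise(n,q)][:6])
print(ctrl.calibration("wrist"),ctrl.tips_ahead)
E
```

```text
pics
{'time_s': 0.0, 'joints': array([ 1.0335,  0.5921,  0.0483,  1.6099, -0.0333,  0.9427, -0.0337]), 'joint_velocities': array([ 0.    , -0.    , -0.0006, -0.0004,  0.0012,  0.0017, -0.0005]), 'tau': array([  0.0009, -54.8679,   1.5465, -19.8118,   0.0093,   0.0089,
        -0.    ]), 'ee_pos': array([ 0.3109, -0.654 ,  0.2134]), 'orientation': array([[ 0.4295, -0.0011,  0.9031],
       [-0.9031,  0.002 ,  0.4295],
       [-0.0023, -1.    , -0.0001]]), 'contact_force': array([-0.1885, -0.2923,  1.0738]), 'wrist_torque': array([ 0.0062, -0.0355,  0.01  ]), 'width': 0.08539813529266807}
scene {'intrinsics': array([[519.3023,   0.    , 324.3562],
       [  0.    , 519.3023, 198.7563],
       [  0.    ,   0.    ,   1.    ]]), 'T': array([[ 0.5025,  0.5572, -0.661 ,  1.409 ],
       [ 0.8645, -0.317 ,  0.39  , -0.4132],
       [ 0.0078, -0.7675, -0.641 ,  0.8163],
       [ 0.    ,  0.    ,  0.    ,  1.    ]])}
intercom [(array([239.6, 237.1, 169.5, 121.6]), 0.75), (array([186.9, 316.4,  47.5,  80.4]), 0.55)]
key1 [(array([241.3, 210.4,  24.5,  13.4]), 0.73), (array([258.4, 203.5,  21.6,
[... 647 characters left out ...]
  15.6]), 0.84), (array([355.8, 171.9,  25.7,  15.9]), 0.59), (array([365. , 143.2,  22.7,  17.2]), 0.58), (array([353.8, 187.8,  19.3,  19.7]), 0.53)]
handset [(array([359.6, 113.7,  64.5,  27.3]), 0.97)]
mug [(array([324.9, 236.6,  55.9,  50.3]), 0.56)]
additive [(array([312.2,  69.4,  18.7,  59.3]), 0.94)]
car_key [(array([419.4, 154.2,  17. ,  32.9]), 0.83)]
{'intrinsics': array([[309.7069,   0.    , 321.9202],
       [  0.    , 309.7069, 200.2033],
       [  0.    ,   0.    ,   1.    ]]), 'T_tool_cam': array([[ 1.    ,  0.0006, -0.0003,  0.0005],
       [ 0.0005, -0.2945,  0.9557, -0.158 ],
       [ 0.0005, -0.9557, -0.2945,  0.0748],
       [ 0.    ,  0.    ,  0.    ,  1.    ]])} 0.019
```

View pictures.

View pics/scene0.png

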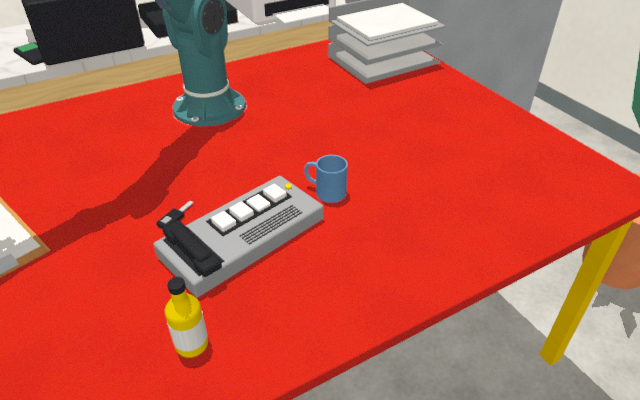

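View pics/side0.png

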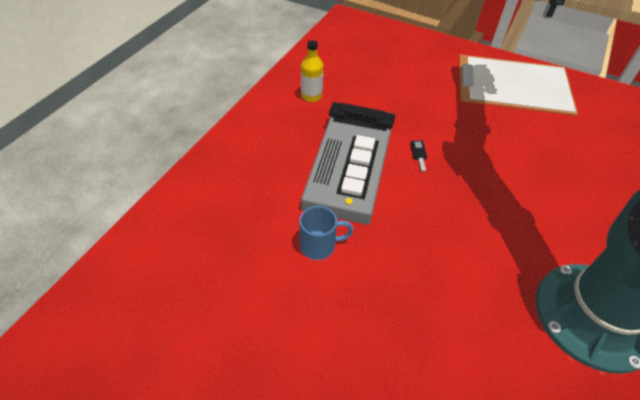

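Run:
```python
import cv2
a=cv2.imread('pics/scene0.png')[160:320,150:350]; cv2.imwrite('pics/scene0z.png',cv2.resize(a,None,fx=4,fy=3.75,interpolation=cv2.INTER_CUBIC)[:600])
a=cv2.imread('pics/side0.png')[90:270,290:490]; cv2.imwrite('pics/side0z.png',cv2.resize(a,None,fx=3.3,fy=3.3,interpolation=cv2.INTER_CUBIC))
```

```text
(no output)
```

View pics/scene0z.png

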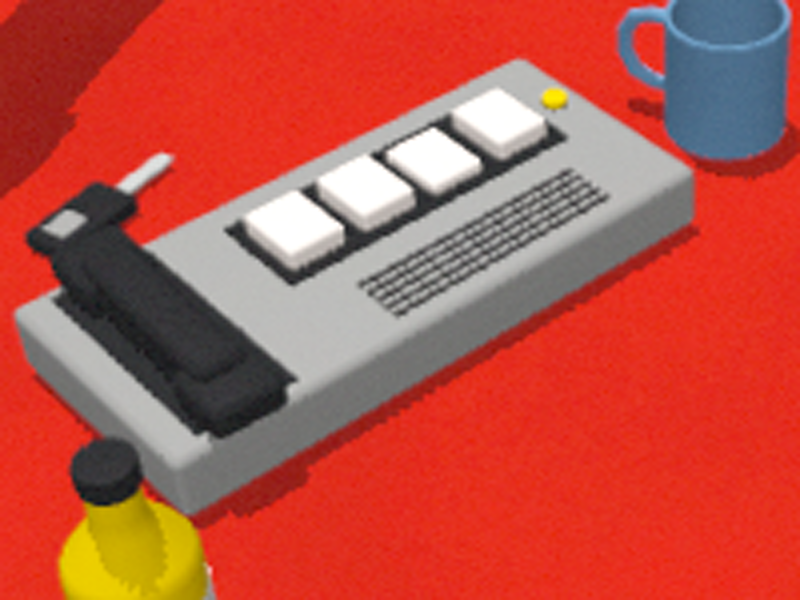

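View pics/side0z.png

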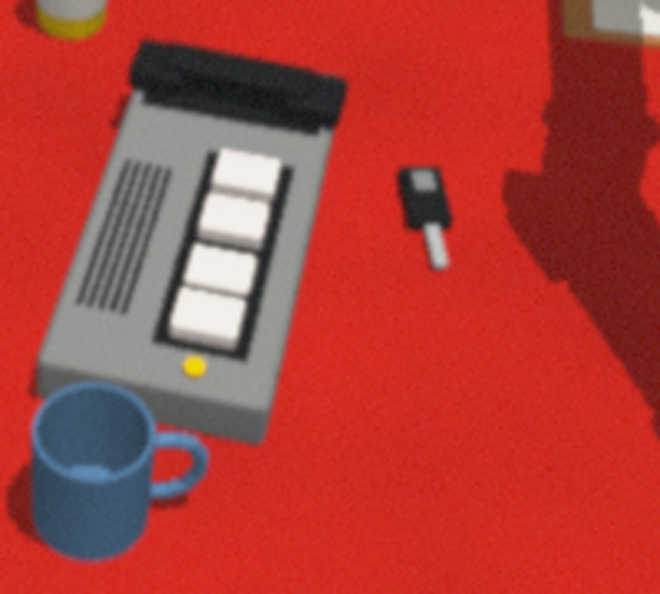

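```bash
cat > h.py <<'E'
import numpy as np, cv2
from scipy.optimize import least_squares
np.set_printoptions(precision=4,suppress=True)
def proj(c,P):
    T=np.linalg.inv(c["T"]); q=P@T[:3,:3].T+T[:3,3]; u=q@c["intrinsics"].T; return u[:,:2]/u[:,2:]
def con(p,P):
    c,s=np.cos(p[2]),np.sin(p[2]); P=np.asarray(P,float)
    return np.c_[p[0]+c*P[:,0]-s*P[:,1],p[1]+s*P[:,0]+c*P[:,1],P[:,2]]
E
python3 - <<'E'
from h import *
from plant import ctrl
K=[[-.025,.114,.059],[-.025,.066,.053],[-.025,.018,.059],[-.025,-.03,.059]]
C=[[-.08,.175,.045],[.08,.175,.045],[-.08,-.175,.045],[.08,-.175,.045]]
sc=np.array([[498,120],[434,157],[366,187],[294,228],[520,60],[693,175],[17,315],[185,462]])/[4,3.75]+[150,160]
si=np.array([[208,313],[222,268],[235,215],[248,171]])/3.3+[290,90]
cs,ci=ctrl.calibration("scene"),ctrl.calibration("side")
f=lambda p:np.r_[(proj(cs,con(p,K+C))-sc).ravel(),(proj(ci,con(p,K))-si).ravel()]
r=least_squares(f,[.6,-.2,0],loss="soft_l1"); print(r.x,"\n",r.fun.reshape(-1,2))
for g,nm in((lambda p:(proj(cs,con(p,K+C))-sc).ravel(),'scene'),(lambda p:(proj(ci,con(p,K))-si).ravel(),'side')):
    print(nm,least_squares(g,r.x).x)
print(con(r.x,K)); 
# mug, bottle rough: pixels on counter
for c,uv in((cs,(328,196)),(cs,(190,348)),(ci,(419,154)),(ci,(318,252)),(ci,(425,171))):
    d=c["T"][:3,:3]@np.linalg.inv(c["intrinsics"])@[*uv,1]; o=c["T"][:3,3]; print(uv,o-d*o[2]/d[2])
E
```

```text
[ 0.5924 -0.1394  0.2508] 
 [[ 0.0304 -3.0959]
 [ 0.0887 -1.7637]
 [ 0.0334 -2.191 ]
 [ 0.3952 -3.0901]
 [-0.7212 -3.5016]
 [ 1.6106 -3.9526]
 [-1.6997 -1.7924]
 [-0.489   0.984 ]
 [-0.1199 -1.4909]
 [-0.8694 -1.2827]
 [-1.0528 -1.3703]
 [-1.66   -1.6331]]
scene [ 0.5985 -0.1419  0.2438]
side [ 0.5877 -0.1371  0.226 ]
[[ 0.5399 -0.0352  0.059 ]
 [ 0.5518 -0.0817  0.053 ]
 [ 0.5637 -0.1282  0.059 ]
 [ 0.5756 -0.1747  0.059 ]]
(328, 196) [ 0.5625  0.0966 -0.    ]
(190, 348) [ 0.8127 -0.3421  0.    ]
(419, 154) [ 0.4506 -0.2567  0.    ]
(318, 252) [0.5412 0.1282 0.    ]
(425, 171) [ 0.4176 -0.2075 -0.    ]
```

Emit:
{"api": "carry_out", "payload": {
  "steps": [
    {"tx": -0.03, "ty": 0, "tz": 0.035, "spin": -1, "claw": 1},
    {"tx": -0.06, "ty": 0, "tz": 0.07, "spin": -2, "claw": 1},
    {"tx": -0.09, "ty": 0, "tz": 0.106, "spin": -3.3, "claw": 1},
    {"tx": -0.12, "ty": 0, "tz": 0.141, "spin": -4.6, "claw": 1},
    {"tx": -0.15, "ty": 0, "tz": 0.176, "spin": -5.9, "claw": 1},
    {"tx": -0.18, "ty": 0, "tz": 0.212, "spin": -7.2, "claw": 1},
    {"tx": -0.21, "ty": 0, "tz": 0.247, "spin": -8.5, "claw": 1},
    {"tx": -0.24, "ty": 0, "tz": 0.282, "spin": -9.8, "claw": 1},
    {"tx": -0.27, "ty": 0, "tz": 0.317, "spin": -11.1, "claw": 1},
    {"tx": -0.3, "ty": 0, "tz": 0.352, "spin": -12.4, "claw": 1}
  ],
  "newtons": 40
}}

```text
time_s: 1.7
ee_pos: [0.5011, -0.2312, 0.2151]
orientation: [[0.984, 0.001, -0.176], [0.176, -0.001, 0.984], [0.001, -1.0, -0.001]]
contact_force: [1.3, 0.1, 0.4]
width: -0.0001
```

Emit:
{"api": "carry_out", "payload": {
  "steps": [
    {"tx": 0.024, "tz": 0.036, "spin": -0.2, "claw": 1},
    {"tx": 0.049, "tz": 0.072, "spin": -0.4, "claw": 1},
    {"tx": 0.074, "tz": 0.109, "spin": -0.7, "claw": 1},
    {"tx": 0.074, "tz": 0.109, "spin": -0.7, "claw": 1},
    {"tx": 0.074, "tz": 0.109, "spin": -0.7, "claw": 1},
    {"tx": 0.074, "tz": 0.109, "spin": -0.7, "claw": 1},
    {"tx": 0.074, "tz": 0.109, "spin": -0.7, "claw": 1},
    {"tx": 0.074, "tz": 0.109, "spin": -0.7, "claw": 1},
    {"tx": 0.074, "tz": 0.109, "spin": -0.7, "claw": 1},
    {"tx": 0.074, "tz": 0.109, "spin": -0.7, "claw": 1}
  ]
}}

```text
$.steps[0]: bad value
```

Run:
```python
from h import *
from plant import ctrl
s=ctrl.read_state(); print(s["time_s"],s["ee_pos"],s["orientation"],s["contact_force"])
im=ctrl.read_camera("wrist"); cv2.imwrite("pics/w1.png",im[:,:,::-1])
for q in ["key1","intercom"]:
    print(q,[(np.round(d["box"],1),round(d["conf"],2)) for d in ctrl.recognise("wrist",q)][:6])
np.savez("w1.npz",p=s["ee_pos"],R=s["orientation"])
```

```text
1.7 [ 0.5011 -0.2312  0.2151] [[ 0.9844  0.0009 -0.1758]
 [ 0.1758 -0.0007  0.9844]
 [ 0.0008 -1.     -0.0009]] [1.3144 0.1156 0.3575]
key1 [(array([398. , 142.1,  46.8,  35.1]), 0.96), (array([391.3,  14.4,  44. ,  28.8]), 0.94), (array([393.8,  49.8,  45.5,  32.6]), 0.75), (array([395.8,  95.8,  45.2,  30.9]), 0.65), (array([415.2, 225.9, 140.7,  43.5]), 0.54)]
intercom [(array([409.4, 129.8, 145.9, 259.7]), 0.88)]
```

View pics/w1.png

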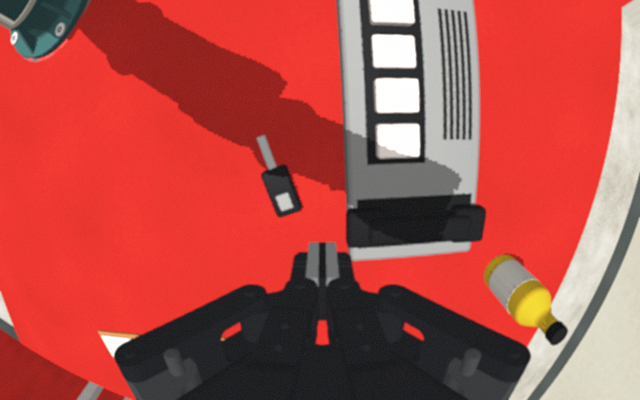

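Emit:
{"api": "carry_out", "payload": {
  "steps": [
    {"tx": 0.024, "ty": 0, "tz": 0.036, "spin": -0.2, "claw": 1},
    {"tx": 0.049, "ty": 0, "tz": 0.072, "spin": -0.4, "claw": 1},
    {"tx": 0.074, "ty": 0, "tz": 0.109, "spin": -0.7, "claw": 1},
    {"tx": 0.074, "ty": 0, "tz": 0.109, "spin": -0.7, "claw": 1},
    {"tx": 0.074, "ty": 0, "tz": 0.109, "spin": -0.7, "claw": 1},
    {"tx": 0.074, "ty": 0, "tz": 0.109, "spin": -0.7, "claw": 1},
    {"tx": 0.074, "ty": 0, "tz": 0.109, "spin": -0.7, "claw": 1},
    {"tx": 0.074, "ty": 0, "tz": 0.109, "spin": -0.7, "claw": 1},
    {"tx": 0.074, "ty": 0, "tz": 0.109, "spin": -0.7, "claw": 1},
    {"tx": 0.074, "ty": 0, "tz": 0.109, "spin": -0.7, "claw": 1}
  ]
}}

```text
time_s: 2.85
ee_pos: [0.5557, -0.1088, 0.2155]
orientation: [[0.969, 0.002, -0.249], [0.249, 0.001, 0.969], [0.002, -1.0, 0.001]]
contact_force: [0.2, 0.3, -0.0]
width: -0.0001
```

Run:
```python
from h import *
from plant import ctrl
s=ctrl.read_state(); print(s["time_s"],s["ee_pos"],s["orientation"],s["contact_force"])
im=ctrl.read_camera("wrist"); cv2.imwrite("pics/w2.png",im[:,:,::-1])
for q in ["key1"]:
    print(q,[(np.round(d["box"],1),round(d["conf"],2)) for d in ctrl.recognise("wrist",q)][:6])
np.savez("w2.npz",p=s["ee_pos"],R=s["orientation"])
```

```text
2.85 [ 0.5557 -0.1088  0.2155] [[ 0.9686  0.0019 -0.2487]
 [ 0.2487  0.0011  0.9686]
 [ 0.0021 -1.      0.0006]] [ 0.15    0.3187 -0.0216]
key1 [(array([321.9, 237.1,  46.5,  33.1]), 0.9), (array([320.8, 198.6,  40.2,  31.1]), 0.87), (array([324.6, 105.5,  43.9,  35.1]), 0.71), (array([325.2, 152.9,  45.2,  36.5]), 0.62)]
```

View pics/w2.png

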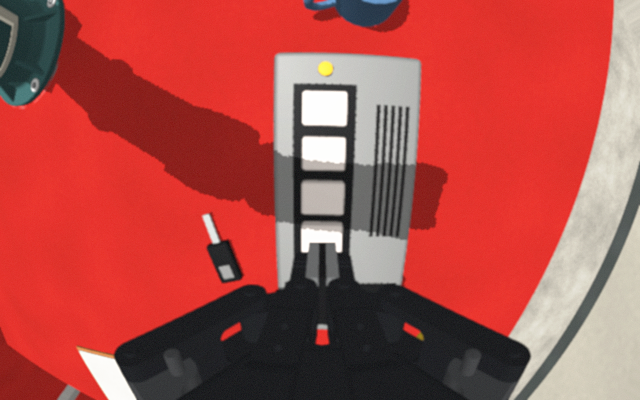

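```bash
cat >> h.py <<'E'
def wproj(c,p,R,P):
    X=c["T_tool_cam"]; q=(P-p)@R; q=(q-X[:3,3])@X[:3,:3]
    th=np.arctan2(np.hypot(q[:,0],q[:,1]),q[:,2]); r=np.hypot(q[:,0],q[:,1])
    K=c["intrinsics"]; return np.c_[K[0,2]+K[0,0]*th*q[:,0]/r, K[1,2]+K[1,1]*th*q[:,1]/r]
E
python3 - <<'E'
from h import *
from plant import ctrl
K=np.array([[-.025,.114,.059],[-.025,.066,.053],[-.025,.018,.059],[-.025,-.03,.059]])
c=ctrl.calibration("wrist"); a=np.load("w1.npz"); b=np.load("w2.npz")
C=[[-.08,.175,.045],[.08,.175,.045]]
f1=lambda p:(wproj(c,a["p"],a["R"],con(p,K[1:]))-[[393,50],[396.5,95.5],[398.5,141.5]]).ravel()
f2=lambda p:(wproj(c,b["p"],b["R"],con(p,np.r_[K[:3],C]))-[[324.5,107],[325,152.7],[322,198.3],[275,55],[420,59]]).ravel()
for f in (f1,f2,lambda p:np.r_[f1(p),f2(p)]):
    r=least_squares(f,[.59,-.14,.25]); print(r.x,r.fun.reshape(-1,2).round(1).tolist())
print(con(r.x,K))
R,p=b["R"],b["p"]
tip=p+R@[0,.019,0]
print("tool-frame shifts tip->key:\n",(con(r.x,K)-tip)@R)
E
```

```text
[ 0.5885 -0.1414  0.241 ] [[-0.2, 0.4], [0.3, -0.3], [-0.2, -0.0]]
[ 0.5908 -0.1411  0.2377] [[-0.0, 1.2], [-1.3, 1.5], [1.1, 1.6], [-2.4, -3.2], [2.8, -1.3]]
[ 0.5894 -0.1415  0.23  ] [[1.3, 0.4], [1.3, -0.3], [0.3, -0.1], [-0.6, 1.1], [-2.2, 1.4], [-0.2, 1.5], [-2.5, -3.7], [2.7, -0.7]]
[[ 0.5391 -0.0362  0.059 ]
 [ 0.55   -0.0829  0.053 ]
 [ 0.561  -0.1297  0.059 ]
 [ 0.5719 -0.1764  0.059 ]]
tool-frame shifts tip->key:
 [[ 0.0017  0.1375  0.0743]
 [ 0.0006  0.1435  0.0263]
 [-0.0004  0.1375 -0.0217]
 [-0.0014  0.1374 -0.0697]]
```

Emit:
{"api": "carry_out", "payload": {
  "steps": [
    {"tx": 0.001, "ty": 0.02, "tz": 0.03, "spin": 0, "claw": 1},
    {"tx": 0.002, "ty": 0.04, "tz": 0.06, "spin": 0, "claw": 1},
    {"tx": 0.002, "ty": 0.07, "tz": 0.074, "spin": 0, "claw": 1},
    {"tx": 0.002, "ty": 0.1, "tz": 0.074, "spin": 0, "claw": 1},
    {"tx": 0.002, "ty": 0.115, "tz": 0.074, "spin": 0, "claw": 1},
    {"tx": 0.002, "ty": 0.122, "tz": 0.074, "spin": 0, "claw": 1},
    {"tx": 0.002, "ty": 0.122, "tz": 0.074, "spin": 0, "claw": 1},
    {"tx": 0.002, "ty": 0.122, "tz": 0.074, "spin": 0, "claw": 1},
    {"tx": 0.002, "ty": 0.122, "tz": 0.074, "spin": 0, "claw": 1},
    {"tx": 0.002, "ty": 0.122, "tz": 0.074, "spin": 0, "claw": 1}
  ]
}}

```text
time_s: 3.95
ee_pos: [0.5402, -0.0363, 0.0945]
orientation: [[0.969, 0.004, -0.249], [0.249, 0.001, 0.969], [0.004, -1.0, 0.0]]
contact_force: [0.2, 0.4, 0.2]
width: -0.0004
```

Run:
```python
from h import *
from plant import ctrl
s=ctrl.read_state(); print(s["time_s"],s["ee_pos"],s["contact_force"])
ims=[]
for n,(x,y,w,h) in {"scene":(180,150,180,130),"side":(290,110,140,130)}.items():
    im=ctrl.read_camera(n)[:,:,::-1][y:y+h,x:x+w]; ims.append(cv2.resize(im,(400,400*h//w)))
m=max(i.shape[0] for i in ims); ims=[cv2.copyMakeBorder(i,0,m-i.shape[0],0,0,0) for i in ims]
cv2.imwrite("pics/t1.png",np.hstack(ims))
```

```text
3.95 [ 0.5402 -0.0363  0.0945] [0.2207 0.3541 0.1813]
```

View pics/t1.png

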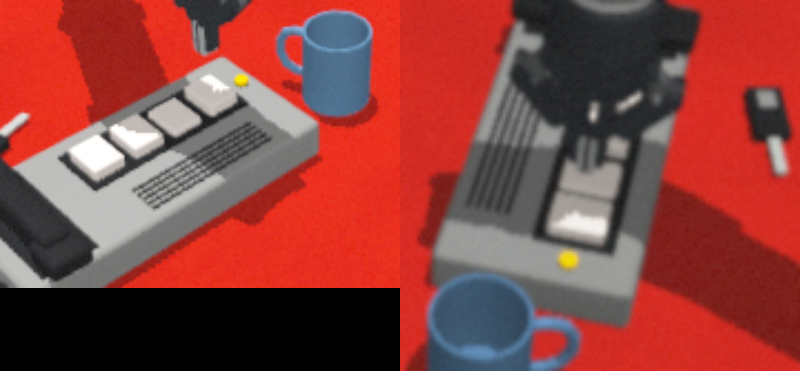

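Run:
```python
from h import *
from plant import ctrl
s=ctrl.read_state();tip=s["ee_pos"]+s["orientation"]@[0,.019,0]
key=np.array([.5391,-.0362,.059])
for n,(x,y,w,h) in {"scene":(180,150,180,130),"side":(290,110,140,130)}.items():
    print(n,(proj(ctrl.calibration(n),np.array([tip,key,tip+[0,0,.03]]))-[x,y])*400/w)
```

```text
scene [[208.4356  74.6467]
 [208.8817  86.3502]
 [206.8288  51.5284]]
side [[181.8562 194.8506]
 [181.1713 209.1032]
 [185.2425 168.309 ]]
```

Run:
```python
from h import *
from plant import ctrl
ims=[]
for n,(x,y,w,h) in {"scene":(240,140,70,80),"side":(320,130,70,80)}.items():
    im=ctrl.read_camera(n)[:,:,::-1][y:y+h,x:x+w]; ims.append(cv2.resize(im,(400,457),interpolation=cv2.INTER_NEAREST))
cv2.imwrite("pics/t2.png",np.hstack(ims))
im=ctrl.read_camera("wrist")[:,:,::-1];cv2.imwrite("pics/w3.png",im)
```

```text
(no output)
```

View pics/t2.png

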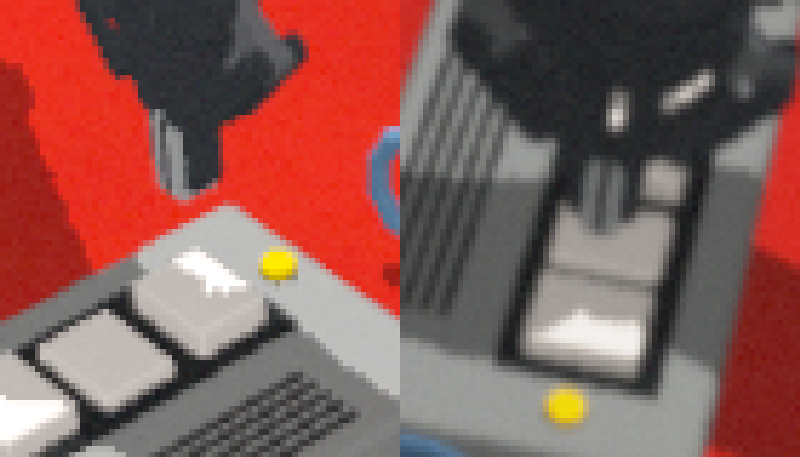

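View pics/w3.png

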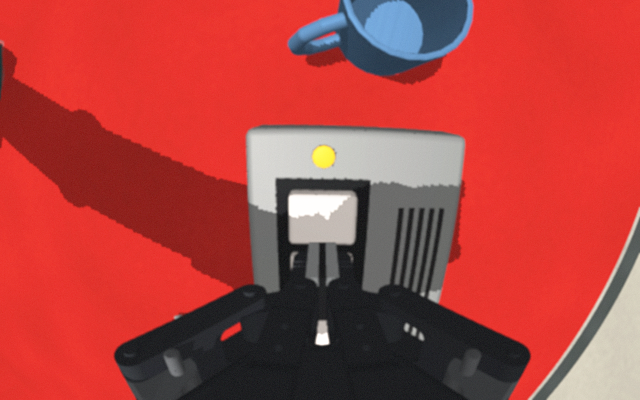

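Run:
```python
from h import *
from plant import ctrl
s=ctrl.read_state();print(s["time_s"],s["ee_pos"]+s["orientation"]@[0,.019,0])
cs,ci=ctrl.calibration("scene"),ctrl.calibration("side")
for a,b in (((272.7,173.3),(355.9,169.9)),((275,192.5),(353.6,185.7))):
    M=[c["intrinsics"]@np.linalg.inv(c["T"])[:3] for c in (cs,ci)]
    X=cv2.triangulatePoints(M[0],M[1],np.array(a,float).reshape(2,1),np.array(b,float).reshape(2,1)); X=(X[:3]/X[3]).T
    print(X, proj(cs,X)-a,proj(ci,X)-b)
```

```text
4.2 [ 0.5397 -0.0361  0.0748]
[[ 0.5375 -0.0362  0.1033]] [[-0.0573 -0.0288]] [[-0.0752  0.0417]]
[[ 0.5395 -0.0359  0.0491]] [[-0.5943 -0.2843]] [[-0.7708  0.4077]]
```

Emit:
{"api": "carry_out", "payload": {
  "steps": [
    {"tx": 0, "ty": 0.003, "tz": 0, "spin": 0, "claw": 1},
    {"tx": 0, "ty": 0.006, "tz": 0, "spin": 0, "claw": 1},
    {"tx": 0, "ty": 0.009, "tz": 0, "spin": 0, "claw": 1},
    {"tx": 0, "ty": 0.012, "tz": 0, "spin": 0, "claw": 1},
    {"tx": 0, "ty": 0.014, "tz": 0, "spin": 0, "claw": 1},
    {"tx": 0, "ty": 0.014, "tz": 0, "spin": 0, "claw": 1},
    {"tx": 0, "ty": 0.014, "tz": 0, "spin": 0, "claw": 1},
    {"tx": 0, "ty": 0.014, "tz": 0, "spin": 0, "claw": 1},
    {"tx": 0, "ty": 0.014, "tz": 0, "spin": 0, "claw": 1},
    {"tx": 0, "ty": 0.014, "tz": 0, "spin": 0, "claw": 1}
  ]
}}

```text
time_s: 5.2
ee_pos: [0.5397, -0.0362, 0.0799]
orientation: [[0.968, 0.003, -0.249], [0.249, 0.001, 0.968], [0.003, -1.0, 0.0]]
contact_force: [-0.3, -0.7, 0.0]
width: -0.0003
```

```bash
cat > look.py <<'E'
import sys
from h import *
from plant import ctrl
s=ctrl.read_state(); print(s["time_s"],s["ee_pos"],s["contact_force"],s["width"])
ims=[]
for n,(x,y,w,h) in {"scene":(240,140,70,80),"side":(320,130,70,80)}.items():
    im=ctrl.read_camera(n)[:,:,::-1][y:y+h,x:x+w]; ims.append(cv2.resize(im,(400,457),interpolation=cv2.INTER_CUBIC))
cv2.imwrite("pics/%s.png"%sys.argv[1],np.hstack(ims))
E
python3 look.py t3
```

```text
5.2 [ 0.5397 -0.0362  0.0799] [-0.3079 -0.677   0.0403] -0.00027981761143173475
```

View pics/t3.png

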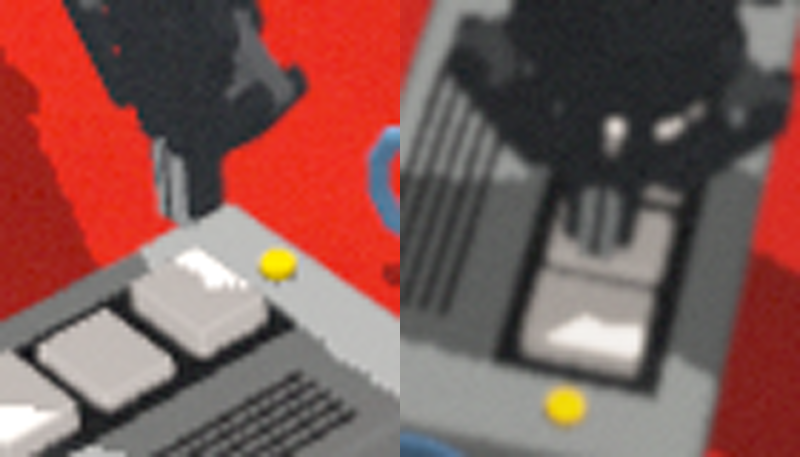

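Emit:
{"api": "carry_out", "payload": {
  "steps": [
    {"tx": 0, "ty": 0.001, "tz": 0, "spin": 0, "claw": 1},
    {"tx": 0, "ty": 0.002, "tz": 0, "spin": 0, "claw": 1},
    {"tx": 0, "ty": 0.003, "tz": 0, "spin": 0, "claw": 1},
    {"tx": 0, "ty": 0.004, "tz": 0, "spin": 0, "claw": 1},
    {"tx": 0, "ty": 0.004, "tz": 0, "spin": 0, "claw": 1},
    {"tx": 0, "ty": 0.004, "tz": 0, "spin": 0, "claw": 1},
    {"tx": 0, "ty": 0.004, "tz": 0, "spin": 0, "claw": 1},
    {"tx": 0, "ty": 0.004, "tz": 0, "spin": 0, "claw": 1},
    {"tx": 0, "ty": 0.004, "tz": 0, "spin": 0, "claw": 1},
    {"tx": 0, "ty": 0.004, "tz": 0, "spin": 0, "claw": 1}
  ]
}}

```text
time_s: 6.3
ee_pos: [0.5397, -0.0362, 0.0759]
orientation: [[0.968, 0.003, -0.249], [0.249, 0.001, 0.968], [0.003, -1.0, 0.0]]
contact_force: [-0.1, 0.2, -0.7]
width: 0.0003
```

Emit:
{"api": "carry_out", "payload": {
  "steps": [
    {"tx": 0, "ty": 0.001, "tz": 0, "spin": 0, "claw": 1},
    {"tx": 0, "ty": 0.002, "tz": 0, "spin": 0, "claw": 1},
    {"tx": 0, "ty": 0.003, "tz": 0, "spin": 0, "claw": 1},
    {"tx": 0, "ty": 0.003, "tz": 0, "spin": 0, "claw": 1},
    {"tx": 0, "ty": 0.003, "tz": 0, "spin": 0, "claw": 1},
    {"tx": 0, "ty": 0.003, "tz": 0, "spin": 0, "claw": 1},
    {"tx": 0, "ty": 0.003, "tz": 0, "spin": 0, "claw": 1},
    {"tx": 0, "ty": 0.003, "tz": 0, "spin": 0, "claw": 1},
    {"tx": 0, "ty": 0.003, "tz": 0, "spin": 0, "claw": 1},
    {"tx": 0, "ty": 0.003, "tz": 0, "spin": 0, "claw": 1}
  ]
}}

```text
time_s: 7.3
ee_pos: [0.5398, -0.0361, 0.073]
orientation: [[0.968, 0.003, -0.249], [0.249, 0.001, 0.968], [0.003, -1.0, 0.0]]
contact_force: [-0.5, -0.5, 0.4]
width: 0.0001
```

```bash
python3 look.py t4
```

```text
7.3 [ 0.5398 -0.0361  0.073 ] [-0.5014 -0.4789  0.3763] 9.188855645084719e-05
```

View pics/t4.png

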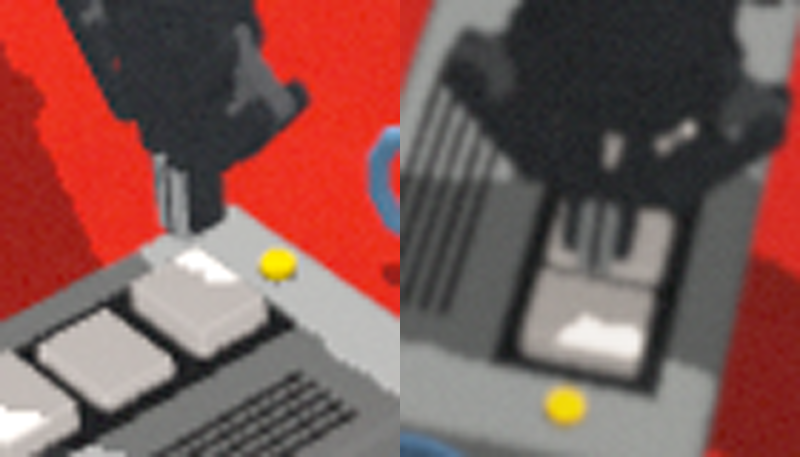

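Emit:
{"api": "carry_out", "payload": {
  "steps": [
    {"tx": 0, "ty": 0.003, "tz": 0, "spin": 0, "claw": 1},
    {"tx": 0, "ty": 0.006, "tz": 0, "spin": 0, "claw": 1},
    {"tx": 0, "ty": 0.009, "tz": 0, "spin": 0, "claw": 1},
    {"tx": 0, "ty": 0.012, "tz": 0, "spin": 0, "claw": 1},
    {"tx": 0, "ty": 0.015, "tz": 0, "spin": 0, "claw": 1},
    {"tx": 0, "ty": 0.018, "tz": 0, "spin": 0, "claw": 1},
    {"tx": 0, "ty": 0.02, "tz": 0, "spin": 0, "claw": 1},
    {"tx": 0, "ty": 0.02, "tz": 0, "spin": 0, "claw": 1},
    {"tx": 0, "ty": 0.02, "tz": 0, "spin": 0, "claw": 1},
    {"tx": 0, "ty": 0.02, "tz": 0, "spin": 0, "claw": 1}
  ]
}}

```text
time_s: 8.4
ee_pos: [0.5399, -0.0361, 0.0531]
orientation: [[0.968, 0.003, -0.249], [0.249, 0.001, 0.968], [0.003, -1.0, 0.0]]
contact_force: [0.8, 0.1, 0.5]
width: -0.0
```

```bash
python3 look.py t5
```

```text
8.4 [ 0.5399 -0.0361  0.0531] [0.8306 0.1282 0.5149] -1.570589992587043e-05
```

View pics/t5.png

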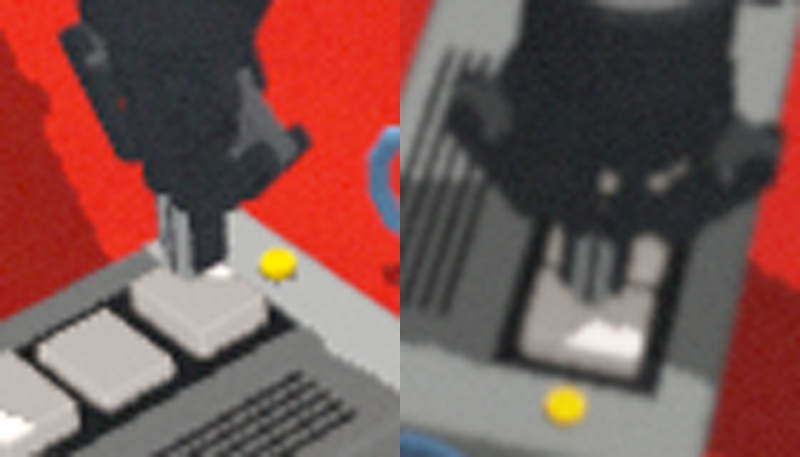

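Emit:
{"api": "carry_out", "payload": {
  "steps": [
    {"tx": 0, "ty": 0.002, "tz": 0, "spin": 0, "claw": 1},
    {"tx": 0, "ty": 0.004, "tz": 0, "spin": 0, "claw": 1},
    {"tx": 0, "ty": 0.006, "tz": 0, "spin": 0, "claw": 1},
    {"tx": 0, "ty": 0.007, "tz": 0, "spin": 0, "claw": 1},
    {"tx": 0, "ty": 0.008, "tz": 0, "spin": 0, "claw": 1},
    {"tx": 0, "ty": 0.008, "tz": 0, "spin": 0, "claw": 1},
    {"tx": 0, "ty": 0.008, "tz": 0, "spin": 0, "claw": 1},
    {"tx": 0, "ty": 0.008, "tz": 0, "spin": 0, "claw": 1},
    {"tx": 0, "ty": 0.008, "tz": 0, "spin": 0, "claw": 1},
    {"tx": 0, "ty": 0.008, "tz": 0, "spin": 0, "claw": 1}
  ]
}}

```text
time_s: 9.5
ee_pos: [0.54, -0.0362, 0.0451]
orientation: [[0.968, 0.003, -0.249], [0.249, 0.001, 0.968], [0.003, -1.0, 0.0]]
contact_force: [-0.7, 0.1, -0.8]
width: -0.0
```

```bash
python3 look.py t6
```

```text
9.5 [ 0.54   -0.0362  0.0451] [-0.7001  0.1068 -0.827 ] -2.4237140698801734e-06
```

View pics/t6.png

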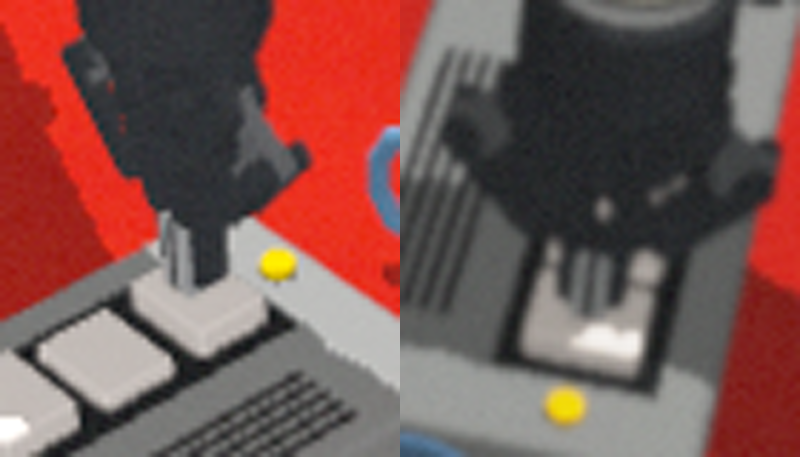

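Emit:
{"api": "carry_out", "payload": {
  "steps": [
    {"tx": 0, "ty": 0.001, "tz": 0, "spin": 0, "claw": 1},
    {"tx": 0, "ty": 0.002, "tz": 0, "spin": 0, "claw": 1},
    {"tx": 0, "ty": 0.003, "tz": 0, "spin": 0, "claw": 1},
    {"tx": 0, "ty": 0.003, "tz": 0, "spin": 0, "claw": 1},
    {"tx": 0, "ty": 0.003, "tz": 0, "spin": 0, "claw": 1},
    {"tx": 0, "ty": 0.003, "tz": 0, "spin": 0, "claw": 1},
    {"tx": 0, "ty": 0.003, "tz": 0, "spin": 0, "claw": 1},
    {"tx": 0, "ty": 0.003, "tz": 0, "spin": 0, "claw": 1},
    {"tx": 0, "ty": 0.003, "tz": 0, "spin": 0, "claw": 1},
    {"tx": 0, "ty": 0.003, "tz": 0, "spin": 0, "claw": 1}
  ]
}}

```text
time_s: 10.6
ee_pos: [0.54, -0.0361, 0.0422]
orientation: [[0.968, 0.003, -0.249], [0.249, 0.001, 0.968], [0.003, -1.0, 0.0]]
contact_force: [-0.5, 0.6, 0.9]
width: -0.0001
```

```bash
python3 look.py t7
```

```text
10.6 [ 0.54   -0.0361  0.0422] [-0.5117  0.5653  0.8725] -0.00012451452970143088
```

View pics/t7.png

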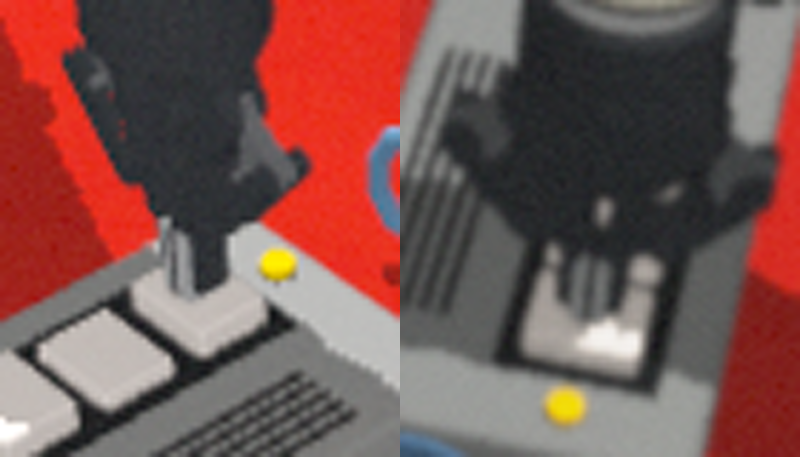

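Emit:
{"api": "carry_out", "payload": {
  "steps": [
    {"tx": 0, "ty": 0.001, "tz": 0, "spin": 0, "claw": 1},
    {"tx": 0, "ty": 0.002, "tz": 0, "spin": 0, "claw": 1},
    {"tx": 0, "ty": 0.002, "tz": 0, "spin": 0, "claw": 1},
    {"tx": 0, "ty": 0.002, "tz": 0, "spin": 0, "claw": 1},
    {"tx": 0, "ty": 0.002, "tz": 0, "spin": 0, "claw": 1},
    {"tx": 0, "ty": 0.002, "tz": 0, "spin": 0, "claw": 1},
    {"tx": 0, "ty": 0.002, "tz": 0, "spin": 0, "claw": 1},
    {"tx": 0, "ty": 0.002, "tz": 0, "spin": 0, "claw": 1},
    {"tx": 0, "ty": 0.002, "tz": 0, "spin": 0, "claw": 1},
    {"tx": 0, "ty": 0.002, "tz": 0, "spin": 0, "claw": 1}
  ]
}}

```text
time_s: 11.7
ee_pos: [0.54, -0.0362, 0.0401]
orientation: [[0.969, 0.003, -0.249], [0.249, 0.001, 0.969], [0.003, -1.0, 0.0]]
contact_force: [-0.2, -0.1, 2.4]
width: -0.0002
```

Run:
```python
from h import *
from plant import ctrl
for i in range(4):
    s=ctrl.read_state(); print(s["time_s"],s["ee_pos"],s["contact_force"],s["tau"][[1,3]]); ctrl.read_camera("scene")
```

```text
11.7 [ 0.54   -0.0362  0.0401] [-0.2408 -0.0788  2.4031] [-45.5356  -9.1629]
11.75 [ 0.54   -0.0362  0.0401] [0.1712 0.1866 1.7725] [-45.5348  -9.1626]
11.8 [ 0.54   -0.0361  0.0401] [-0.4326 -0.5104  1.1324] [-45.5323  -9.1622]
11.85 [ 0.54   -0.0362  0.0401] [ 0.1535 -0.5849  1.4844] [-45.5338  -9.1622]
```

Emit:
{"api": "carry_out", "payload": {
  "steps": [
    {"tx": 0, "ty": 0.001, "tz": 0, "spin": 0, "claw": 1},
    {"tx": 0, "ty": 0.001, "tz": 0, "spin": 0, "claw": 1},
    {"tx": 0, "ty": -0.012, "tz": 0, "spin": 0, "claw": 1},
    {"tx": 0, "ty": -0.012, "tz": -0.02, "spin": 0, "claw": 1},
    {"tx": -0.001, "ty": -0.012, "tz": -0.04, "spin": 0, "claw": 1},
    {"tx": -0.001, "ty": -0.012, "tz": -0.048, "spin": 0, "claw": 1},
    {"tx": -0.001, "ty": -0.005, "tz": -0.048, "spin": 0, "claw": 1},
    {"tx": -0.001, "ty": -0.001, "tz": -0.048, "spin": 0, "claw": 1},
    {"tx": -0.001, "ty": 0.0005, "tz": -0.048, "spin": 0, "claw": 1},
    {"tx": -0.001, "ty": 0.0005, "tz": -0.048, "spin": 0, "claw": 1}
  ]
}}

```text
time_s: 12.9
ee_pos: [0.5504, -0.0815, 0.0391]
orientation: [[0.968, 0.002, -0.251], [0.251, 0.002, 0.968], [0.002, -1.0, 0.001]]
contact_force: [-0.1, 0.6, 0.3]
width: 0.0002
```

Run:
```python
from h import *
from plant import ctrl
for i in range(3):
    s=ctrl.read_state(); print(s["time_s"],s["ee_pos"],s["contact_force"]); im=ctrl.read_camera("side")
im=im[:,:,::-1][120:200,320:390];cv2.imwrite("pics/t8.png",cv2.resize(im,(500,571),interpolation=cv2.INTER_CUBIC))
```

```text
12.9 [ 0.5504 -0.0815  0.0391] [-0.105   0.5817  0.272 ]
12.95 [ 0.5506 -0.0817  0.0393] [ 0.3956 -0.3791  0.3386]
13.0 [ 0.5508 -0.082   0.0395] [ 0.3935 -0.2242 -0.1611]
```

View pics/t8.png

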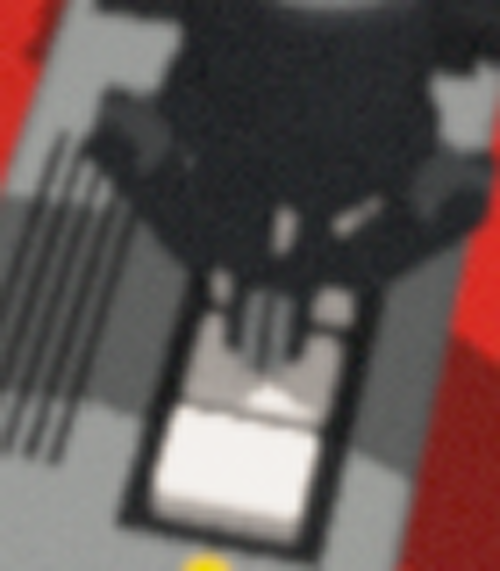

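Emit:
{"api": "carry_out", "payload": {
  "steps": [
    {"tx": 0, "ty": 0.001, "tz": 0, "spin": 0, "claw": 1},
    {"tx": 0, "ty": 0.002, "tz": 0, "spin": 0, "claw": 1},
    {"tx": 0, "ty": 0.003, "tz": 0, "spin": 0, "claw": 1},
    {"tx": 0, "ty": 0.0035, "tz": 0, "spin": 0, "claw": 1},
    {"tx": 0, "ty": 0.004, "tz": 0, "spin": 0, "claw": 1},
    {"tx": 0, "ty": 0.0045, "tz": 0, "spin": 0, "claw": 1},
    {"tx": 0, "ty": 0.0045, "tz": 0, "spin": 0, "claw": 1},
    {"tx": 0, "ty": 0.0045, "tz": 0, "spin": 0, "claw": 1},
    {"tx": 0, "ty": 0.0045, "tz": 0, "spin": 0, "claw": 1},
    {"tx": 0, "ty": 0.0045, "tz": 0, "spin": 0, "claw": 1}
  ]
}}

```text
time_s: 14.05
ee_pos: [0.551, -0.0822, 0.0354]
orientation: [[0.968, 0.003, -0.25], [0.25, 0.001, 0.968], [0.003, -1.0, 0.0]]
contact_force: [-0.8, 1.1, 5.5]
width: 0.0002
```

Run:
```python
from h import *
from plant import ctrl
for i in range(2):
    s=ctrl.read_state(); print(s["time_s"],s["ee_pos"],s["contact_force"]); im=ctrl.read_camera("side")
```

```text
14.05 [ 0.551  -0.0822  0.0354] [-0.838   1.1274  5.5202]
14.1 [ 0.551  -0.0822  0.0354] [-0.6455  0.2232  4.8976]
```

Emit:
{"api": "carry_out", "payload": {
  "steps": [
    {"tx": 0, "ty": -0.018, "tz": 0, "spin": 0, "claw": 1},
    {"tx": 0, "ty": -0.018, "tz": -0.02, "spin": 0, "claw": 1},
    {"tx": -0.002, "ty": -0.018, "tz": -0.04, "spin": 0, "claw": 1},
    {"tx": -0.002, "ty": -0.018, "tz": -0.048, "spin": 0, "claw": 1},
    {"tx": -0.002, "ty": -0.012, "tz": -0.048, "spin": 0, "claw": 1},
    {"tx": -0.002, "ty": -0.008, "tz": -0.048, "spin": 0, "claw": 1},
    {"tx": -0.002, "ty": -0.005, "tz": -0.048, "spin": 0, "claw": 1},
    {"tx": -0.002, "ty": -0.004, "tz": -0.048, "spin": 0, "claw": 1},
    {"tx": -0.002, "ty": -0.004, "tz": -0.048, "spin": 0, "claw": 1},
    {"tx": -0.002, "ty": -0.004, "tz": -0.048, "spin": 0, "claw": 1}
  ]
}}

```text
time_s: 15.15
ee_pos: [0.5606, -0.128, 0.0394]
orientation: [[0.968, 0.002, -0.251], [0.251, 0.002, 0.968], [0.003, -1.0, 0.001]]
contact_force: [-1.1, 0.7, 2.1]
width: -0.0003
```

Run:
```python
from h import *
from plant import ctrl
for i in range(4):
    s=ctrl.read_state(); print(s["time_s"],s["ee_pos"],s["contact_force"]); im=ctrl.read_camera("scene")
im=im[:,:,::-1][130:270,180:320];cv2.imwrite("pics/t9.png",cv2.resize(im,(560,560),interpolation=cv2.INTER_CUBIC))
```

```text
15.15 [ 0.5606 -0.128   0.0394] [-1.0966  0.747   2.1069]
15.2 [ 0.5607 -0.1281  0.0394] [-1.5823  1.2817  2.2152]
15.25 [ 0.5608 -0.1283  0.0395] [-0.4114  1.1697  2.2279]
15.3 [ 0.561  -0.1285  0.0395] [-0.9746  1.2472  2.0631]
```

View pics/t9.png

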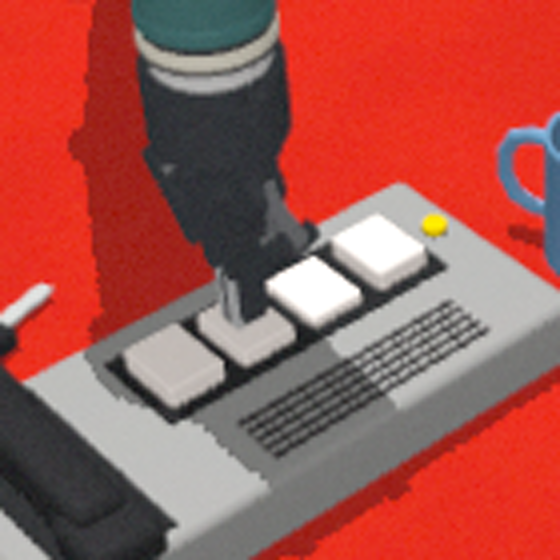

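Emit:
{"api": "carry_out", "payload": {
  "steps": [
    {"tx": 0, "ty": -0.015, "tz": 0, "spin": 0, "claw": 1},
    {"tx": 0, "ty": -0.015, "tz": -0.02, "spin": 0, "claw": 1},
    {"tx": -0.001, "ty": -0.015, "tz": -0.04, "spin": 0, "claw": 1},
    {"tx": -0.001, "ty": -0.015, "tz": -0.049, "spin": 0, "claw": 1},
    {"tx": -0.001, "ty": -0.008, "tz": -0.049, "spin": 0, "claw": 1},
    {"tx": -0.001, "ty": -0.004, "tz": -0.049, "spin": 0, "claw": 1},
    {"tx": -0.001, "ty": -0.001, "tz": -0.049, "spin": 0, "claw": 1},
    {"tx": -0.001, "ty": 0, "tz": -0.049, "spin": 0, "claw": 1},
    {"tx": -0.001, "ty": 0, "tz": -0.049, "spin": 0, "claw": 1},
    {"tx": -0.001, "ty": 0, "tz": -0.049, "spin": 0, "claw": 1}
  ]
}}

```text
time_s: 16.35
ee_pos: [0.5719, -0.1752, 0.0395]
orientation: [[0.968, 0.002, -0.251], [0.251, 0.002, 0.968], [0.003, -1.0, 0.002]]
contact_force: [-1.1, 1.0, 2.0]
width: 0.0
```

Run:
```python
from h import *
from plant import ctrl
for i in range(3):
    s=ctrl.read_state(); print(s["time_s"],s["ee_pos"],s["contact_force"]); im=ctrl.read_camera("scene")
```

```text
16.35 [ 0.5719 -0.1752  0.0395] [-1.1009  1.0353  2.0266]
16.4 [ 0.572  -0.1753  0.0395] [-2.0103  0.8793  1.7437]
16.45 [ 0.5721 -0.1754  0.0396] [-2.4487  1.0219  2.2904]
```

Emit:
{"api": "carry_out", "payload": {
  "steps": [
    {"tx": 0, "ty": -0.016, "tz": 0, "spin": 0, "claw": 1},
    {"tx": 0, "ty": -0.016, "tz": 0, "spin": 0, "claw": 1},
    {"tx": 0, "ty": -0.016, "tz": 0, "spin": 0, "claw": 1},
    {"tx": 0.001, "ty": -0.016, "tz": 0.03, "spin": 0, "claw": 1},
    {"tx": 0.002, "ty": -0.016, "tz": 0.06, "spin": 0, "claw": 1},
    {"tx": 0.0025, "ty": -0.016, "tz": 0.085, "spin": 0, "claw": 1},
    {"tx": 0.0025, "ty": -0.016, "tz": 0.095, "spin": 0, "claw": 1},
    {"tx": 0.0025, "ty": -0.016, "tz": 0.095, "spin": 0, "claw": 1},
    {"tx": 0.0025, "ty": -0.016, "tz": 0.095, "spin": 0, "claw": 1},
    {"tx": 0.0025, "ty": -0.016, "tz": 0.095, "spin": 0, "claw": 1}
  ]
}}

```text
time_s: 17.5
ee_pos: [0.5512, -0.0852, 0.0556]
orientation: [[0.969, 0.003, -0.248], [0.248, 0.001, 0.969], [0.004, -1.0, 0.0]]
contact_force: [-0.2, 0.2, 0.1]
width: 0.0001
```

```bash
python3 look.py t10
```

```text
17.5 [ 0.5512 -0.0852  0.0556] [-0.1739  0.168   0.0771] 0.00011160083461555641
```

View pics/t10.png

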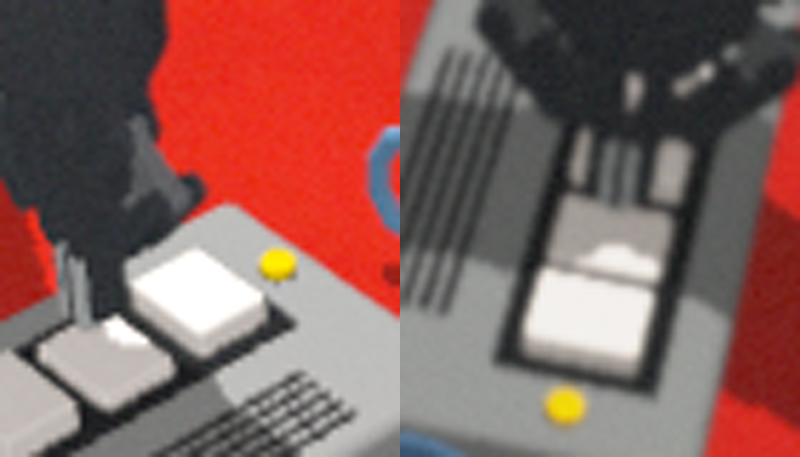

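Emit:
{"api": "carry_out", "payload": {
  "steps": [
    {"tx": 0, "ty": 0.008, "tz": 0.0025, "spin": 0, "claw": 1},
    {"tx": 0, "ty": 0.016, "tz": 0.0025, "spin": 0, "claw": 1},
    {"tx": 0, "ty": 0.019, "tz": 0.0025, "spin": 0, "claw": 1},
    {"tx": 0, "ty": 0.021, "tz": 0.0025, "spin": 0, "claw": 1},
    {"tx": 0, "ty": 0.023, "tz": 0.0025, "spin": 0, "claw": 1},
    {"tx": 0, "ty": 0.024, "tz": 0.0025, "spin": 0, "claw": 1},
    {"tx": 0, "ty": 0.025, "tz": 0.0025, "spin": 0, "claw": 1},
    {"tx": 0, "ty": 0.026, "tz": 0.0025, "spin": 0, "claw": 1},
    {"tx": 0, "ty": 0.026, "tz": 0.0025, "spin": 0, "claw": 1},
    {"tx": 0, "ty": 0.026, "tz": 0.0025, "spin": 0, "claw": 1}
  ]
}}

```text
time_s: 18.6
ee_pos: [0.5499, -0.0827, 0.0316]
orientation: [[0.969, 0.002, -0.249], [0.249, -0.0, 0.969], [0.002, -1.0, -0.001]]
contact_force: [-4.8, -0.8, 21.5]
width: 0.0001
```

At the bottom (21.5 N, TCP 3.8 mm below first firm contact). Lift straight up.

Emit:
{"api": "carry_out", "payload": {
  "steps": [
    {"tx": 0, "ty": -0.005, "tz": 0, "spin": 0, "claw": 1},
    {"tx": 0, "ty": -0.015, "tz": 0, "spin": 0, "claw": 1},
    {"tx": 0, "ty": -0.035, "tz": 0, "spin": 0, "claw": 1},
    {"tx": 0, "ty": -0.06, "tz": 0, "spin": 0, "claw": 1},
    {"tx": 0, "ty": -0.09, "tz": 0, "spin": 0, "claw": 1},
    {"tx": 0, "ty": -0.12, "tz": 0, "spin": 0, "claw": 1},
    {"tx": 0, "ty": -0.12, "tz": 0, "spin": 0, "claw": 1},
    {"tx": 0, "ty": -0.12, "tz": 0, "spin": 0, "claw": 1},
    {"tx": 0, "ty": -0.12, "tz": 0, "spin": 0, "claw": 1},
    {"tx": 0, "ty": -0.12, "tz": 0, "spin": 0, "claw": 1}
  ]
}}

```text
time_s: 19.6
ee_pos: [0.5486, -0.0825, 0.1503]
orientation: [[0.969, -0.001, -0.249], [0.249, -0.0, 0.969], [-0.001, -1.0, -0.0]]
contact_force: [-0.3, -0.0, 0.0]
width: -0.0
```

Run:
```python
from h import *
from plant import ctrl
s=ctrl.read_state(); print(s["time_s"],s["ee_pos"],s["contact_force"])
im=ctrl.read_camera("scene")[:,:,::-1][150:300,160:360];cv2.imwrite("pics/f.png",cv2.resize(im,(800,600),interpolation=cv2.INTER_CUBIC))
```

```text
19.6 [ 0.5486 -0.0825  0.1503] [-0.304  -0.0316  0.0181]
```

View pics/f.png

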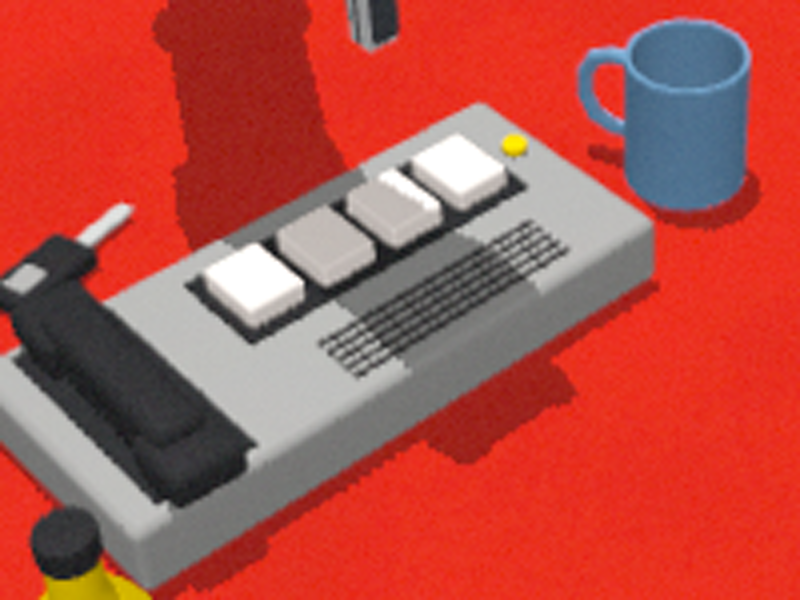

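Run:
```python
from h import *
from plant import ctrl
a=cv2.imread("pics/scene0.png"); b=ctrl.read_camera("scene")[:,:,::-1]
d=ctrl.read_camera("side")[:,:,::-1]; c=cv2.imread("pics/side0.png")
z=lambda i,x,y:cv2.resize(i[y:y+50,x:x+70],(400,286),interpolation=cv2.INTER_CUBIC)
cv2.imwrite("pics/cmp.png",np.vstack([np.hstack([z(a,220,180),z(b,220,180)]),np.hstack([z(c,335,145),z(d,335,145)])]))
```

```text
(no output)
```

View pics/cmp.png

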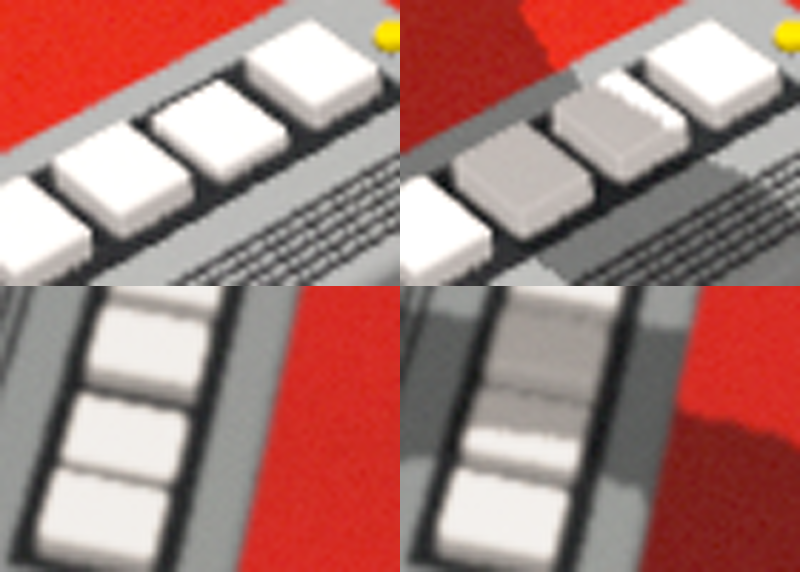

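```bash
python3 -c "
from plant import ctrl
print(ctrl.sign_off(), ctrl.read_state()['time_s'])"
```

```text
the job is handed in; nothing more can be done
the job is handed in; nothing more can be done
```

The latched key was key2, the second from the lamp. I pressed it right down and it sprang back up level with the others. The job is handed in, after about 20 s on the robot's clock; no verdict was reported.

- **Taps:** I tapped key1 to key4 in order with the closed fingertips. Key1, key3 and key4 read about 2 N with roughly 2 mm of travel. Key2 showed nothing at the free-key height, then a firm 5 N at 6 mm lower. A picture taken during the key3 tap and another after the key4 tap still showed key2 down.
- **Release:** I pressed key2 to the bottom, where the wrist force read 21.5 N. That is more than the 6 to 9 N the key needs, but well under the 120 N limit. I then lifted clear, and the force went back to zero.
- **Last check:** Before-and-after pictures from both fixed cameras show key2's side face visible again and its top level with its neighbours. The handset, mug, bottle and car key look unmoved. I judged all of this by eye and did not measure the final key heights to the millimetre.
- **Disagreement:** The stated fingertip position did not match the robot. The tips met key1 with the TCP at about z = 0.0415, so they stand roughly 17 mm behind the reported TCP, not 19 mm ahead of it. I saw this in the pictures and went down in small force-checked steps.

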